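# Change over the wear-test blocks on the scan plate

## Task

Flip the toggle on the blue switch box over to off (towards the red dot) before touching any block, and move every tested block (dark, yellow band) from the scan plate into the yellow tray. Then put every fresh bright block in a bay of its own, lying lengthwise and pushed fully home with its end against the far rail and its left side (as seen from the robot) against both brass pins of that bay, and finally flip the toggle back to on (green dot). Never touch a block while the switch is on (if one has shifted, switch off again first), and leave the bottles and other clutter where they are.

Things in the scene. Friction and masses are not known exactly. Their poses are not given: they have to be found in the camera images.
- plate: Fixed grey scan plate, 130 (x) x 270 (y) x 20 mm high; origin at the centre of its underside, +x towards the far edge, +y to the robot's left. Stops on it are 16 mm high: a dark steel rail along the far edge, near face at plate x = +50 mm, and in each of 3 bays two brass pins, diameter 8 mm, at plate x = -22 and +42 mm, their bearing (-y) sides at plate y = -44, +40 or +124 mm.
- switch_box: Fixed blue switch box, 100 (x) x 70 (y) x 45 mm high, near one of the far corners of the work area (left or right of the plate); origin at the centre of its underside. Its top carries the bat toggle in the middle, a green dot at the +x end (on) and a red dot at the -x end (off). The toggle swings in the box's x-z plane.
- toggle (a joint): Bat toggle of the switch box, rad: 0 = off, leaning 0.45 rad towards the red dot (box -x); 0.45 = upright; 0.9 = on, leaning 0.45 rad towards the green dot (box +x). Pivot at box x = 0, y = 0, z = 45 mm. It tips over centre: past upright it falls to that side and stays there; pushing at the tip takes about 0.7 N.
- toggle_tip (a point): Centre of the black ball tip (diameter 13 mm) of the toggle's steel bat (diameter 9 mm), 42 mm from the pivot.
- tray: Fixed yellow open tray for tested blocks, 150 (x) x 210 (y) x 35 mm high, wall and floor 4 mm; origin at the centre of its underside. Left or right of the robot, opposite the mat.
- bay0 (a point): Where the centre of a seated block is in the right-hand bay: plate x = +10, y = -56, z = 32 mm. The block then lies along plate x, its far end on the rail, its +y side on both pins. A green patch 75 x 24 mm on the plate marks the place; axes as the plate.
- new0_mid (a point): Centre of a fresh block: plain bright metal bar 80 x 24 x 24 mm, about 0.3 kg, its x axis along its length. At first it lies on the black rubber mat (4 mm thick). Two or three fresh blocks are present.
- done0_mid (a point): Centre of a tested block: dark steel bar 80 x 24 x 24 mm with a yellow band round its middle, about 0.3 kg, its x axis along its length. At first it lies in a bay of the scan plate, a few millimetres off the stops. Two or three tested blocks are present.
- bay1 (a point): Where the centre of a seated block is in the middle bay: plate x = +10, y = 28, z = 32 mm. The block then lies along plate x, its far end on the rail, its +y side on both pins. A green patch 75 x 24 mm on the plate marks the place; axes as the plate.
- new1_mid (a point): Centre of a fresh block: plain bright metal bar 80 x 24 x 24 mm, about 0.3 kg, its x axis along its length. At first it lies on the black rubber mat (4 mm thick). Two or three fresh blocks are present.
- done1_mid (a point): Centre of a tested block: dark steel bar 80 x 24 x 24 mm with a yellow band round its middle, about 0.3 kg, its x axis along its length. At first it lies in a bay of the scan plate, a few millimetres off the stops. Two or three tested blocks are present.
- bay2 (a point): Where the centre of a seated block is in the left-hand bay: plate x = +10, y = 112, z = 32 mm. The block then lies along plate x, its far end on the rail, its +y side on both pins. A green patch 75 x 24 mm on the plate marks the place; axes as the plate.
- new2_mid (a point): Centre of a fresh block: plain bright metal bar 80 x 24 x 24 mm, about 0.3 kg, its x axis along its length. At first it lies on the black rubber mat (4 mm thick). Two or three fresh blocks are present.
- done2_mid (a point): Centre of a tested block: dark steel bar 80 x 24 x 24 mm with a yellow band round its middle, about 0.3 kg, its x axis along its length. At first it lies in a bay of the scan plate, a few millimetres off the stops. Two or three tested blocks are present.
- bottle_a: Bystander: amber sample bottle with white cap, diameter 42, height 75 mm, loose; origin at its underside.
- bottle_b: Bystander: amber sample bottle with white cap, diameter 42, height 75 mm, loose; origin at its underside.
- bottle_c: Bystander: amber sample bottle with white cap, diameter 42, height 75 mm, loose; origin at its underside.
- cap: Bystander: loose white bottle cap, diameter 40, height 14 mm.
- pad: Bystander: loose paper pad 90 x 60 x 10 mm.
- screwdriver: Bystander: loose screwdriver, 130 mm long.
Not all that is in view belongs to the job. What is shaped like the part that bears new2_mid but orange is not meant.

How it is judged:
On the way, in this order (a step that is already met when the one before it is completed fails the run):
1. the toggle is switched off (value of joint toggle below 0.1 rad), for 0.2 s.
2. with the switch off, the tested blocks are in the tray and the fresh blocks are pushed home in their bays (value of joint toggle below 0.1 rad and x of new0_mid in the frame of plate between 0.0075 and 0.0125 m and z of each of new0_mid, new1_mid, new2_mid in the frame of plate below 0.036 m and angle between the x axis of each of new0_mid, new1_mid, new2_mid and the x axis of plate, either way round below 0.03 rad and (y of new0_mid in the frame of plate between -0.0585 and -0.0535 m or y of new0_mid in the frame of plate between 0.0255 and 0.0305 m or y of new0_mid in the frame of plate between 0.1095 and 0.1145 m) and x of new1_mid in the frame of plate between 0.0075 and 0.0125 m and (y of new1_mid in the frame of plate between -0.0585 and -0.0535 m or y of new1_mid in the frame of plate between 0.0255 and 0.0305 m or y of new1_mid in the frame of plate between 0.1095 and 0.1145 m) and x of new2_mid in the frame of plate between 0.0075 and 0.0125 m and (y of new2_mid in the frame of plate between -0.0585 and -0.0535 m or y of new2_mid in the frame of plate between 0.0255 and 0.0305 m or y of new2_mid in the frame of plate between 0.1095 and 0.1145 m) and x of done0_mid in the frame of tray between -0.071 and 0.071 m and y of done0_mid in the frame of tray between -0.101 and 0.101 m and z of each of done0_mid, done1_mid, done2_mid in the frame of tray below 0.022 m and x of done1_mid in the frame of tray between -0.071 and 0.071 m and y of done1_mid in the frame of tray between -0.101 and 0.101 m and x of done2_mid in the frame of tray between -0.071 and 0.071 m and y of done2_mid in the frame of tray between -0.101 and 0.101 m), for 0.2 s.
3. the toggle is switched on again (value of joint toggle above 0.8 rad), for 0.2 s.
At the end, for the whole second after the job is handed in: Toggle on (above 0.8 rad). Every fresh block lies in a bay, within 2.5 mm of the rail and of the pins and within 0.03 rad of the plate's x axis. Every tested block lies on the floor of the tray. All blocks released and at rest (value of joint toggle above 0.8 rad and x of new0_mid in the frame of plate between 0.0075 and 0.0125 m and z of each of new0_mid, new1_mid, new2_mid in the frame of plate below 0.036 m and angle between the x axis of each of new0_mid, new1_mid, new2_mid and the x axis of plate, either way round below 0.03 rad and (y of new0_mid in the frame of plate between -0.0585 and -0.0535 m or y of new0_mid in the frame of plate between 0.0255 and 0.0305 m or y of new0_mid in the frame of plate between 0.1095 and 0.1145 m) and x of new1_mid in the frame of plate between 0.0075 and 0.0125 m and (y of new1_mid in the frame of plate between -0.0585 and -0.0535 m or y of new1_mid in the frame of plate between 0.0255 and 0.0305 m or y of new1_mid in the frame of plate between 0.1095 and 0.1145 m) and x of new2_mid in the frame of plate between 0.0075 and 0.0125 m and (y of new2_mid in the frame of plate between -0.0585 and -0.0535 m or y of new2_mid in the frame of plate between 0.0255 and 0.0305 m or y of new2_mid in the frame of plate between 0.1095 and 0.1145 m) and x of done0_mid in the frame of tray between -0.071 and 0.071 m and y of done0_mid in the frame of tray between -0.101 and 0.101 m and z of each of done0_mid, done1_mid, done2_mid in the frame of tray below 0.022 m and x of done1_mid in the frame of tray between -0.071 and 0.071 m and y of done1_mid in the frame of tray between -0.101 and 0.101 m and x of done2_mid in the frame of tray between -0.071 and 0.071 m and y of done2_mid in the frame of tray between -0.101 and 0.101 m and linear speed of each of new0, new1, new2, done0, done1, done2 below 0.02 m/s); the robot touches nothing.
It fails at once if a block is touched by the fingers while the switch is on (value of joint toggle above 0.6 rad and (contact force between the fingers and new0 above 0.5 N or contact force between the fingers and new1 above 0.5 N or contact force between the fingers and new2 above 0.5 N or contact force between the fingers and done0 above 0.5 N or contact force between the fingers and done1 above 0.5 N or contact force between the fingers and done2 above 0.5 N)).
It fails at once if a bystander is shifted by more than 40 mm (distance of any of bottle_a, bottle_b, bottle_c, cap, pad, screwdriver from where it was at the start of the episode above 0.04 m).
Of new0, new1, new2 only 2 to 3 are there at a start; the rules pass over those that are not, and their reading is None.
Of done0, done1, done2 only 2 to 3 are there at a start; the rules pass over those that are not, and their reading is None.
At some moment in a run one of new0, new1, new2 may be knocked a few centimetres aside while the robot is not near it.
Once in a run the grip may slacken for a moment while it holds something.
It also fails if it takes over 210 s, if anything falls off the work surface, if the arm or the gripper's body presses on something with over 40 N, if the wrist force passes 120 N, or if a joint passes its speed limit or range.

## Robot

A 6-joint arm with a two-finger parallel gripper is mounted at the origin on the work surface. World frame = base frame: x ahead of the robot, y to its left, z up, the work surface at z = 0. Lengths are in m, angles in rad, forces in N, time in s.
With the tool pointing down it reaches from about 0.3 to 0.775 m from the base axis. Payload 14.6 kg.
Tool frame: the origin (TCP) lies at the centre of the arm's flange, where the gripper is bolted on; the fingertips stand 199 mm ahead of it and the grasp point (between the pads) lies ctrl.tcp_to_grasp ahead of it (ctrl.tcp_to_grasp is the distance from the TCP to the grasp point, in m); z points along the fingers, y is the line along which they close (so a half turn about z gives the same grasp; the last joint's range is limited). The gripper opens to 94 mm and grips with 3 to 60 N. Pads are 16 mm wide; open, the fingers measure 119 mm over their backs; the gripper's body (75 mm by 177 mm) begins 78 mm behind the grasp point.
Start: joints at [-1.217, 0.3, 1.521, -0, 1.321, -0.067], TCP at [0.225, -0.502, 0.405] pointing down, gripper open.
Joint ranges: [-3.03, 3.03], [-0.79, 2.21], [0.23, 2.52], [-1.04, 4.18], [0, 3.07], [-2.55, 2.55]. Speed limits (rad/s): [2.22, 2.22, 2.57, 3.14, 3.14, 3.14].

## Interface

Orientations are given as [roll, pitch, yaw] about the fixed x, y, z axes, in that order (R = Rz(yaw) Ry(pitch) Rx(roll)).
In Python, from station import ctrl gives the robot as it stands. The module is installed in compiled form; this text tells all that it offers.
- The arm moves only by the shell command python3 -m jog 'ROWS' [OPENING] [FORCE]. ROWS is JSON, a list of rows, each a list of 6 numbers: the shift along the tool's x, y, z in cm, then the turn, a rotation vector about the tool's x, y, z in rad. In form: [[tx, ty, tz, ax, ay, az], ...]. A call has 1 to 8 rows; each row is the pose to reach, as a shift and turn from the pose commanded when the call began, along the tool's axes at that moment; what a row does not reach only later rows make up. A row lasts 1/10 s, in which the tool goes at most 50 mm and 8.59 degrees, less where a joint would pass 70% of its speed; a pose out of reach is approached as far as the arm can. A call with a gripper value outside its range is refused whole. OPENING is the opening in per cent of the stroke, from 0 (shut) to 100 (fully open), set as the call begins (- or left out, the last holds). The fingers move at their own pace and stop on an object; FORCE is the grip in N (left out, the last holds). Time passes only in rows, so rows that repeat a pose let the fingers close. It gives the time, the measured TCP pose, the force, the opening and the grip force at its end, in the units of the state.
- ctrl.get_obs(): the state, without advancing time (a new reading comes with each control period).
- ctrl.camera(name): name is "side" or "top"; returns a dict with "img" (384x512x3 uint8, blue, green, red), "intrinsics" (3x3 intrinsics, pixels), "R" (3x3) and "t" (3): a world point X has camera coordinates R X + t. Camera axes: x right, y down, z forward; pixel columns grow to the right and rows downward; lengths in m; the calibration is good to about 2 mm. A picture is of the moment at which its call begins. There is no depth.
- ctrl.hand_in(): hands the job in; it is judged then, once.
The state is a dict: "time_s": time; "qpos": joint angles; "joint_vel": joint speeds; "tau": joint torques, N m; "ee_pos": TCP position; "eef_rot": TCP orientation; "force": force on the tool from outside, world axes, zero at the start; "moment": the same for the moment, N m; "grip_width": finger opening in m; "grip_force": force on a finger pad.
Only numpy, scipy, OpenCV 4.12 (cv2) and the standard library are available. Lean on these libraries where they do the work, as an engineer would, in place of code of your own. Each camera call takes 0.05 s, during which the arm holds its last target. There are 200 camera calls.

## Working session

There is one attempt and no reset: what is moved stays moved. The work goes in short steps, Python scripts to look and compute and a shell command to move; the robot and the scene stay as the last step left them, time stands still between calls to the robot, and variables do not carry over. Pictures are saved under pics/ and viewed, at most 14 in all, crops included, and the job is handed in when it is done.

```bash
mkdir -p pics; cat > h.py <<'E'
import numpy as np, cv2
from station import ctrl
from scipy.spatial.transform import Rotation as Ro
def snap(n,name,box=None,s=1):
    c=ctrl.camera(n); np.savez(f'pics/{name}.npz',**{k:np.array(c[k]) for k in('img','intrinsics','R','t')})
    im=c['img']
    if box: x0,y0,x1,y1=box; im=im[y0:y1,x0:x1]
    if s!=1: im=cv2.resize(im,None,fx=s,fy=s,interpolation=cv2.INTER_CUBIC)
    cv2.imwrite(f'pics/{name}.png',im); return c
def load(name): return np.load(f'pics/{name}.npz')
def px2w(c,u,v,z):
    K,R,t=c['intrinsics'],c['R'],c['t']
    d=R.T@np.linalg.solve(K,[u,v,1.]); o=-R.T@t
    return o+d*(z-o[2])/d[2]
def w2px(c,X):
    p=c['intrinsics']@(c['R']@np.array(X)+c['t']); return p[:2]/p[2]
def obs():
    o=ctrl.get_obs(); print({k:np.round(o[k],4).tolist() for k in('time_s','qpos','ee_pos','eef_rot','force','grip_width','grip_force')}); return o
E
python3 - <<'E'
from h import *
obs(); print(ctrl.tcp_to_grasp)
for n in('top','side'):
    c=snap(n,n+'0',s=1.5); print(n,(-c['R'].T@c['t']).round(3),c['intrinsics'][0,0])
E
```

```text
{'time_s': 0.0, 'qpos': [-1.2166, 0.3005, 1.5216, -0.0, 1.3207, -0.0666], 'ee_pos': [0.2246, -0.502, 0.4041], 'eef_rot': [-3.1404, -0.0001, 0.4208], 'force': [-0.4547, -0.2289, -0.2784], 'grip_width': 0.0939, 'grip_force': 0.0}
0.1804
top [0.236 0.08  1.448] 488.0104145915336
side [0.434 0.779 0.607] 353.186522632734
```

View pics/top0.png

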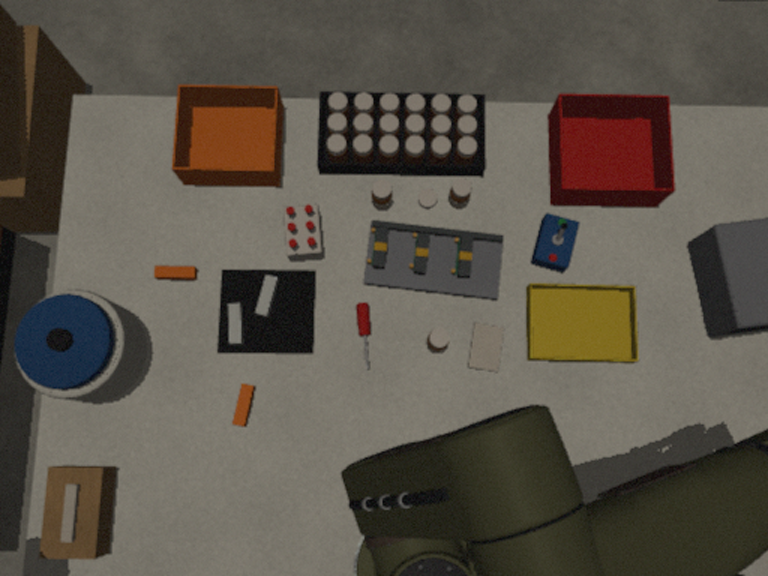

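View pics/side0.png

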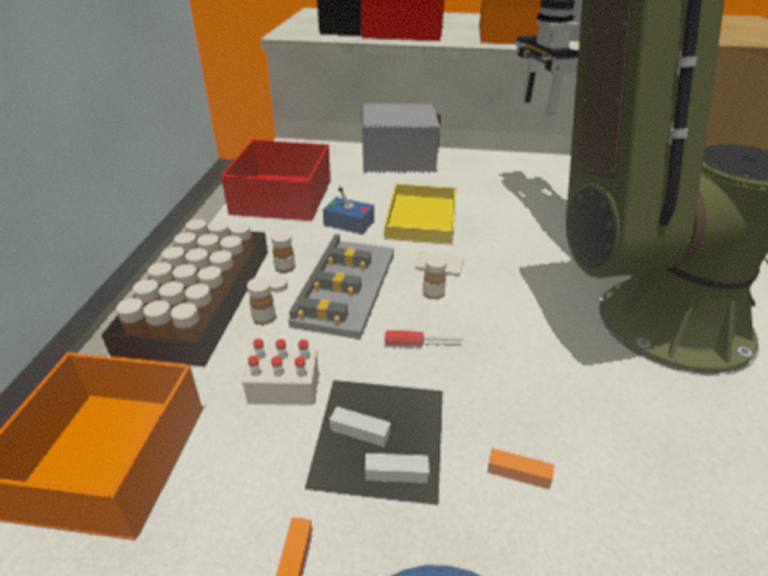

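Top view: plate centre about (435,260), three dark blocks at (380,246), (422,252), (465,255); switch box at (555,242) with the toggle leaning to green; tray at (582,323); two fresh blocks at (235,323) and (265,296) on the mat. I'll enlarge these areas.

```bash
python3 - <<'E'
from h import *
im=load('top0')['img']
a=cv2.resize(im[135:210,235:395],None,fx=5,fy=5,interpolation=cv2.INTER_CUBIC)
b=cv2.resize(im[175:245,140:220],None,fx=7,fy=7,interpolation=cv2.INTER_CUBIC)
cv2.imwrite('pics/a.png',cv2.convertScaleAbs(a,alpha=1.8)); cv2.imwrite('pics/b.png',b)
E
```

```text
(no output)
```

View pics/a.png

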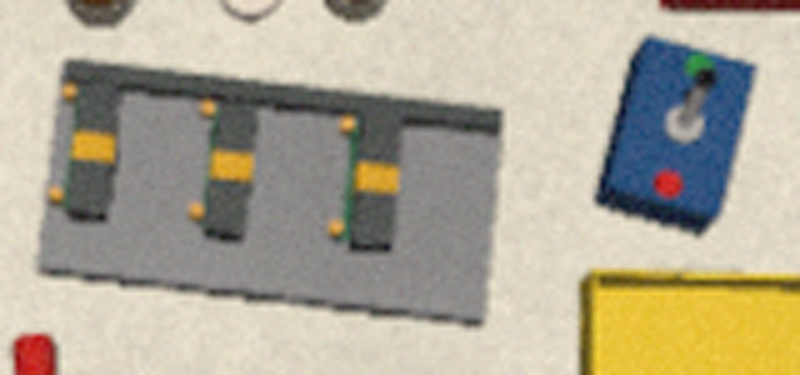

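View pics/b.png

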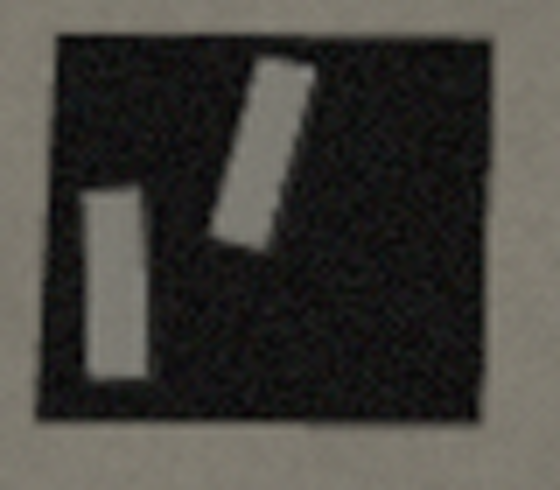

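```bash
python3 - <<'E'
from h import *
c=load('top0')
A=lambda u,v,z:px2w(c,235+(u+.5)/5-.5,135+(v+.5)/5-.5,z)[:2]
B=lambda u,v,z:px2w(c,140+(u+.5)/7-.5,175+(v+.5)/7-.5,z)[:2]
W=np.array([A(u,v,.036) for u,v in[(70,90),(55,194),(208,107),(196,210),(348,123),(336,228),(66,60),(500,108)]])
P=np.array([(.042,.128),(-.022,.128),(.042,.044),(-.022,.044),(.042,-.04),(-.022,-.04),(.065,.135),(.065,-.135)])
def fit(P,W):
    p0,w0=P.mean(0),W.mean(0); a=P-p0;b=W-w0
    th=np.arctan2((a[:,0]*b[:,1]-a[:,1]*b[:,0]).sum(),(a*b).sum())
    R=np.array([[np.cos(th),-np.sin(th)],[np.sin(th),np.cos(th)]]); t=w0-R@p0
    print('fit',t.round(4),round(th,4),'res mm',((P@R.T+t-W)*1e3).round(1).tolist()); return R,t,th
R,t,th=fit(P,W)
for y in(-.056,.028,.112): print('bay',(R@[.01,y]+t).round(4))
for n,b,f,e in(('L',(94,147),(99,88),(86,213)),('M',(232,165),(238,108),(222,237)),('R',(377,178),(385,124),(371,247))):
    x=A(*b,.044);d=A(*f,.044)-A(*e,.044);print(n,x.round(4),'platexy',(R.T@(x-t)).round(4),'ang',np.arctan2(d[1],d[0]).round(3))
S=np.array([A(u,v,.045) for u,v in[(648,38),(756,66),(705,222),(602,198),(685,124)]])
fit(np.array([(.05,.035),(.05,-.035),(-.05,-.035),(-.05,.035),(0,0)]),S)
print('tip',A(706,77,.083))
print('tray',[px2w(c,u/1.5,v/1.5,.035)[:2].round(3).tolist() for u,v in[(528,286),(635,286),(637,361),(528,360)]])
for q in([(82,192),(140,185),(150,378),(88,378)],[(260,58),(316,68),(268,250),(212,236)]):
    w=np.array([B(*p,.028) for p in q]);d=w[0]+w[1]-w[2]-w[3];print('new',w.mean(0).round(4),np.arctan2(d[1],d[0]).round(3),np.linalg.norm(d)/2)
E
```

```text
fit [ 0.5941 -0.018 ] -0.1032 res mm [[-1.3, 0.9], [-0.5, -0.2], [-0.9, 0.3], [-0.9, 0.3], [-1.1, 0.8], [-0.0, 0.1], [3.6, 2.7], [1.1, -4.8]]
bay [ 0.5983 -0.0747]
bay [0.6069 0.0088]
bay [0.6156 0.0924]
L [0.6131 0.089 ] platexy [0.0079 0.1084] ang -0.083
M [0.6035 0.0069] platexy [0.0068 0.0257] ang -0.113
R [ 0.5971 -0.0792] platexy [ 0.0093 -0.0606] ang -0.114
fit [ 0.63   -0.2594] -0.2886 res mm [[1.6, 2.1], [-2.0, -0.7], [-1.4, -5.7], [5.0, 0.8], [-3.3, 3.5]]
tip [ 0.65105074 -0.26664312]
tray [[0.539, -0.204], [0.543, -0.416], [0.394, -0.413], [0.393, -0.201]]
new [0.4574 0.3729] 0.097 0.08087223211400771
new [0.5143 0.313 ] -0.21 0.07978130344089587
```

```bash
cat >> h.py <<'E'
PT=np.array([.5941,-.018]); PTH=-.1032
PIV=np.array([.6333,-.2629]); BTH=-.2886
def rot(a): return np.array([[np.cos(a),-np.sin(a)],[np.sin(a),np.cos(a)]])
def plate(x,y): return (PT+rot(PTH)@[x,y]).tolist()
def box(x,y=0): return (PIV+rot(BTH)@[x,y]).tolist()
def plan(wps):
    """wps: grasp-point (x,y,z,yaw); prints shift (cm) and turn in tool axes for each leg"""
    o=ctrl.get_obs(); p=np.array(o['ee_pos']); r=Ro.from_euler('xyz',o['eef_rot'])
    for x,y,z,yaw in wps:
        r2=Ro.from_euler('xyz',[np.pi,0,yaw]); p2=np.array([x,y,z+ctrl.tcp_to_grasp])
        d=r.inv().apply(p2-p)*100; a=(r.inv()*r2).as_rotvec()
        print(np.round(d,2).tolist(),np.round(a,3).tolist(),'|d|',round(float(np.linalg.norm(d)),1)); p,r=p2,r2
E
python3 - <<'E'
from h import *
plan([(*box(.04),.17,BTH),(*box(.04),.087,BTH),(*box(.004),.087,BTH),(*box(.02),.087,BTH),(*box(.02),.25,BTH)])
c=load('top0'); print(px2w(c,553/1.5,203/1.5,.08),px2w(c,553/1.5,203/1.5,.0))
E
```

```text
[50.1, -2.52, 5.38] [-0.001, 0.0, 0.709] |d| 50.5
[0.0, -0.0, 8.3] [0.0, 0.0, 0.0] |d| 8.3
[-3.6, 0.0, 0.0] [0.0, 0.0, 0.0] |d| 3.6
[1.6, -0.0, -0.0] [0.0, 0.0, 0.0] |d| 1.6
[0.0, 0.0, -16.3] [0.0, 0.0, 0.0] |d| 16.3
[ 0.69631228 -0.24778462  0.08      ] [ 0.72323716 -0.26696017  0.        ]
```

```bash
python3 -m jog '[[25,-1,3,0,0,0.7],[25,-1,3,0,0,0.7],[25,-1,3,0,0,0.7],[25,-1,3,0,0,0.7],[25,-1,3,0,0,0.7],[25,-1,3,0,0,0.7],[25,-1,3,0,0,0.7],[25,-1,3,0,0,0.7]]' 0; python3 - <<'E'
from h import *
plan([(*box(.04),.17,BTH),(*box(.04),.087,BTH)])
E
```

```text
time_s: 0.9
ee_pos: [0.4486, -0.3908, 0.3743]
eef_rot: [-3.141, 0.001, -0.278]
force: [0.1, -0.4, -0.9]
grip_width: 0.0336
grip_force: 0.0
[18.25, -17.33, 2.38] [-0.0, 0.001, 0.011] |d| 25.3
[0.0, -0.0, 8.3] [0.0, 0.0, 0.0] |d| 8.3
```

```bash
python3 -m jog '[[18.2,-17.3,2.4,0,0,0.011],[18.2,-17.3,2.4,0,0,0.011],[18.2,-17.3,2.4,0,0,0.011],[18.2,-17.3,2.4,0,0,0.011],[18.2,-17.3,2.4,0,0,0.011],[18.2,-17.3,2.4,0,0,0.011],[18.2,-17.3,2.4,0,0,0.011],[18.2,-17.3,2.4,0,0,0.011]]'; python3 - <<'E'
from h import *
plan([(*box(.04),.17,BTH),(*box(.04),.087,BTH)])
snap('side','s1',(190,70,290,170),5)
E
```

```text
time_s: 1.7
ee_pos: [0.6702, -0.2763, 0.3511]
eef_rot: [3.141, -0.0, -0.292]
force: [0.3, 0.7, 0.2]
grip_width: 0.0004
grip_force: 0.0
[0.09, -0.24, 0.07] [0.0, -0.0, -0.003] |d| 0.3
[0.0, -0.0, 8.3] [0.0, 0.0, 0.0] |d| 8.3
```

View pics/s1.png

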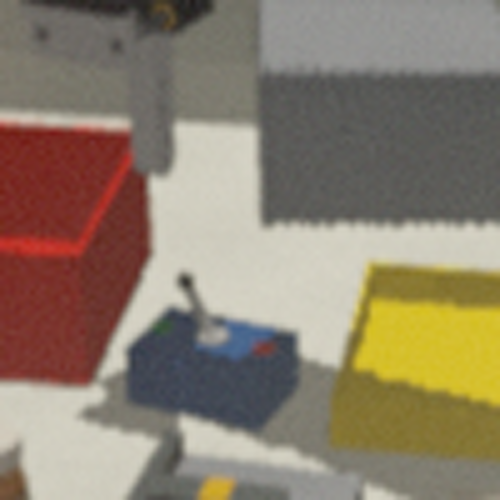

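The fingertips hang at (155,170), on the green side of the ball at (185,280) and clear of the red bin. I'll go down and push.

```bash
python3 -m jog '[[0.1,-0.2,4,0,0,0],[0.1,-0.2,7,0,0,0],[0.1,-0.2,8.3,0,0,0],[0.1,-0.2,8.3,0,0,0],[0.1,-0.2,8.3,0,0,0]]'; python3 -m jog '[[-0.7,0,0,0,0,0],[-1.4,0,0,0,0,0],[-2.1,0,0,0,0,0],[-2.8,0,0,0,0,0],[-3.4,0,0,0,0,0],[-3.8,0,0,0,0,0],[-4.2,0,0,0,0,0],[-4.2,0,0,0,0,0]]'; python3 -m jog '[[2,0,0,0,0,0],[2,0,-4,0,0,0],[2,0,-9,0,0,0],[2,0,-14,0,0,0],[2,0,-18,0,0,0],[2,0,-18,0,0,0]]'; python3 - <<'E'
from h import *
snap('side','s2',(190,70,290,170),4)
E
```

```text
time_s: 2.25
ee_pos: [0.6728, -0.2737, 0.2697]
eef_rot: [3.141, -0.002, -0.291]
force: [0.2, -0.5, 0.8]
grip_width: 0.0003
grip_force: 0.0
time_s: 3.05
ee_pos: [0.6329, -0.2612, 0.2684]
eef_rot: [3.141, -0.005, -0.29]
force: [8.4, -3.7, -1.7]
grip_width: 0.0001
grip_force: 5.3
time_s: 3.65
ee_pos: [0.6512, -0.2664, 0.4547]
eef_rot: [3.14, -0.01, -0.29]
force: [0.6, 0.9, 0.9]
grip_width: 0.0007
grip_force: 0.0
```

View pics/s2.png

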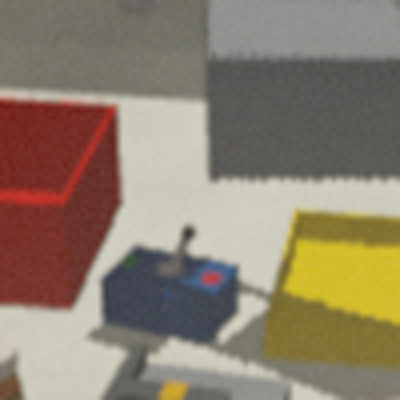

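The toggle now leans to red (ball (188,232), base (172,265)). Next come the tested blocks.

```bash
python3 - <<'E'
from h import *
Y=-.105
plan([(.597,-.079,.15,Y),(.597,-.079,.043,Y),(.597,-.079,.16,Y),(.467,-.25,.16,Y),(.467,-.25,.03,Y),(.467,-.25,.16,Y),(.6035,.007,.16,Y)])
E
```

```text
[-10.65, -16.42, 11.96] [0.001, -0.005, -0.185] |d| 22.9
[-0.0, -0.0, 10.7] [0.0, 0.0, 0.0] |d| 10.7
[0.0, 0.0, -11.7] [0.0, 0.0, 0.0] |d| 11.7
[-11.14, 18.37, 0.0] [0.0, 0.0, 0.0] |d| 21.5
[-0.0, -0.0, 13.0] [0.0, 0.0, 0.0] |d| 13.0
[0.0, 0.0, -13.0] [0.0, 0.0, 0.0] |d| 13.0
[10.88, -26.99, -0.0] [0.0, 0.0, 0.0] |d| 29.1
```

```bash
python3 -m jog '[[-10.6,-16.4,12,0,-0.005,-0.185],[-10.6,-16.4,12,0,-0.005,-0.185],[-10.6,-16.4,12,0,-0.005,-0.185],[-10.6,-16.4,12,0,-0.005,-0.185],[-10.6,-16.4,12,0,-0.005,-0.185],[-10.6,-16.4,12,0,-0.005,-0.185],[-10.6,-16.4,12,0,-0.005,-0.185],[-10.6,-16.4,12,0,-0.005,-0.185]]' 50 30; python3 - <<'E'
from h import *
plan([(.597,-.079,.15,-.105),(.597,-.079,.043,-.105)])
E
```

```text
time_s: 4.5
ee_pos: [0.5974, -0.0802, 0.3279]
eef_rot: [-3.141, 0.004, -0.106]
force: [0.4, -0.4, 0.0]
grip_width: 0.0468
grip_force: 0.0
[-0.06, -0.11, -0.25] [-0.0, 0.004, -0.001] |d| 0.3
[-0.0, -0.0, 10.7] [0.0, 0.0, 0.0] |d| 10.7
```

```bash
python3 -m jog '[[0,-0.1,4,0,0.004,0],[0,-0.1,8,0,0.004,0],[0,-0.1,10.2,0,0.004,0],[0,-0.1,10.4,0,0.004,0],[0,-0.1,10.4,0,0.004,0]]'; python3 -m jog '[[0,0,0,0,0,0],[0,0,0,0,0,0],[0,0,0,0,0,0],[0,0,0,0,0,0],[0,0,0,0,0,0]]' 0 30;python3 -m jog '[[0,0,-3,0,0,0],[0,0,-7,0,0,0],[0,0,-12,0,0,0],[0,0,-12,0,0,0]]'; python3 -m jog '[[-11.2,18.4,0,0,0,0],[-11.2,18.4,0,0,0,0],[-11.2,18.4,0,0,0,0],[-11.2,18.4,0,0,0,0],[-11.2,18.4,0,0,0,0],[-11.2,18.4,0,0,0,0],[-11.2,18.4,0,0,0,0]]'; python3 - <<'E'
from h import *
plan([(.467,-.25,.16,-.105),(.467,-.25,.03,-.105)])
E
```

```text
time_s: 5.0
ee_pos: [0.5972, -0.0789, 0.2243]
eef_rot: [-3.141, 0.0, -0.106]
force: [-0.2, 1.7, 0.2]
grip_width: 0.0471
grip_force: 0.0
time_s: 5.5
ee_pos: [0.597, -0.0783, 0.2247]
eef_rot: [3.142, -0.001, -0.105]
force: [-2.0, -2.3, 6.1]
grip_width: 0.0241
grip_force: 30.0
time_s: 5.9
ee_pos: [0.5974, -0.0782, 0.3505]
eef_rot: [3.141, -0.009, -0.105]
force: [0.3, 0.0, -2.8]
grip_width: 0.024
grip_force: 29.9
time_s: 6.6
ee_pos: [0.4666, -0.249, 0.3432]
eef_rot: [-3.141, 0.001, -0.105]
force: [0.2, 0.3, -4.0]
grip_width: 0.0235
grip_force: 29.9
[0.06, 0.1, 0.28] [-0.001, 0.001, -0.0] |d| 0.3
[-0.0, -0.0, 13.0] [0.0, 0.0, 0.0] |d| 13.0
```

```bash
python3 -m jog '[[0,0,5,0,0,0],[0,0,10,0,0,0],[0,0,12.5,0,0,0],[0,0,13.3,0,0,0],[0,0,13.3,0,0,0],[0,0,13.3,0,0,0]]'; python3 -m jog '[[0,0,0,0,0,0],[0,0,0,0,0,0],[0,0,0,0,0,0],[0,0,-5,0,0,0],[0,0,-10,0,0,0],[0,0,-13,0,0,0],[0,0,-13,0,0,0]]' 50; python3 -m jog '[[10.9,-27,0,0,0,0],[10.9,-27,0,0,0,0],[10.9,-27,0,0,0,0],[10.9,-27,0,0,0,0],[10.9,-27,0,0,0,0],[10.9,-27,0,0,0,0],[10.9,-27,0,0,0,0],[10.9,-27,0,0,0,0]]'; python3 - <<'E'
from h import *
plan([(.6035,.007,.16,-.105),(.6035,.007,.044,-.105),(.6035,.007,.16,-.105),(.467,-.31,.16,-.105)])
E
```

```text
time_s: 7.2
ee_pos: [0.467, -0.2487, 0.2114]
eef_rot: [3.142, -0.0, -0.104]
force: [-0.5, -0.0, -2.8]
grip_width: 0.0235
grip_force: 30.0
time_s: 7.9
ee_pos: [0.4665, -0.2496, 0.3454]
eef_rot: [3.139, -0.006, -0.105]
force: [0.5, 0.3, -0.6]
grip_width: 0.0469
grip_force: 0.0
time_s: 8.7
ee_pos: [0.6029, 0.0081, 0.3396]
eef_rot: [-3.141, 0.002, -0.104]
force: [-0.6, -0.4, -0.5]
grip_width: 0.0469
grip_force: 0.0
[0.07, 0.1, -0.08] [-0.0, 0.002, 0.001] |d| 0.1
[-0.0, -0.0, 11.6] [0.0, 0.0, 0.0] |d| 11.6
[0.0, 0.0, -11.6] [0.0, 0.0, 0.0] |d| 11.6
[-10.25, 32.96, 0.0] [0.0, 0.0, 0.0] |d| 34.5
```

```bash
python3 -m jog '[[0.1,0.1,4,0,0,0],[0.1,0.1,8,0,0,0],[0.1,0.1,11,0,0,0],[0.1,0.1,11.5,0,0,0],[0.1,0.1,11.5,0,0,0]]'; python3 -m jog '[[0,0,0,0,0,0],[0,0,0,0,0,0],[0,0,0,0,0,0],[0,0,0,0,0,0],[0,0,0,0,0,0]]' 0 30;python3 -m jog '[[0,0,-3,0,0,0],[0,0,-7,0,0,0],[0,0,-12,0,0,0],[0,0,-12,0,0,0]]'; python3 -m jog '[[-10.3,33,0,0,0,0],[-10.3,33,0,0,0,0],[-10.3,33,0,0,0,0],[-10.3,33,0,0,0,0],[-10.3,33,0,0,0,0],[-10.3,33,0,0,0,0],[-10.3,33,0,0,0,0],[-10.3,33,0,0,0,0]]';python3 -m jog '[[0,0,0,0,0,0]]'; python3 - <<'E'
from h import *
plan([(.467,-.31,.16,-.105),(.467,-.31,.03,-.105)])
E
```

```text
time_s: 9.2
ee_pos: [0.6036, 0.0056, 0.2257]
eef_rot: [-3.141, 0.002, -0.106]
force: [-0.4, -0.6, 1.0]
grip_width: 0.0469
grip_force: 0.0
time_s: 9.7
ee_pos: [0.6039, 0.0066, 0.2268]
eef_rot: [-3.141, -0.001, -0.105]
force: [-1.0, -1.3, 6.7]
grip_width: 0.0236
grip_force: 30.0
time_s: 10.1
ee_pos: [0.6043, 0.0066, 0.3527]
eef_rot: [-3.141, -0.01, -0.105]
force: [0.8, -0.5, -2.3]
grip_width: 0.0238
grip_force: 30.0
time_s: 10.9
ee_pos: [0.4645, -0.3148, 0.3449]
eef_rot: [-3.141, 0.002, -0.11]
force: [0.2, 0.6, -2.9]
grip_width: 0.0239
grip_force: 30.0
time_s: 11.0
ee_pos: [0.4662, -0.3114, 0.3449]
eef_rot: [-3.14, 0.002, -0.107]
force: [0.2, -0.1, -3.2]
grip_width: 0.0236
grip_force: 30.0
[0.06, -0.15, 0.45] [-0.001, 0.002, -0.002] |d| 0.5
[-0.0, -0.0, 13.0] [0.0, 0.0, 0.0] |d| 13.0
```

```bash
python3 -m jog '[[0,-0.1,5,0,0,0],[0,-0.1,10,0,0,0],[0,-0.1,12.5,0,0,0],[0,-0.1,13.3,0,0,0],[0,-0.1,13.3,0,0,0],[0,-0.1,13.3,0,0,0]]'; python3 -m jog '[[0,0,0,0,0,0],[0,0,0,0,0,0],[0,0,0,0,0,0],[0,0,-5,0,0,0],[0,0,-10,0,0,0],[0,0,-13,0,0,0],[0,0,-13,0,0,0]]' 50; python3 -m jog '[[5.2,-20.6,0,0,0,0],[5.2,-20.6,0,0,0,0],[5.2,-20.6,0,0,0,0],[5.2,-20.6,0,0,0,0],[5.2,-20.6,0,0,0,0]]'; python3 -m jog '[[5.2,-20.6,0,0,0,0],[5.2,-20.6,0,0,0,0],[5.2,-20.6,0,0,0,0],[5.2,-20.6,0,0,0,0],[5.2,-20.6,0,0,0,0],[5.2,-20.6,0,0,0,0],[5.2,-20.6,0,0,0,0]]';  python3 - <<'E'
from h import *
plan([(.613,.089,.16,-.105),(.613,.089,.044,-.105),(.613,.089,.16,-.105),(.467,-.37,.16,-.105)])
E
```

```text
time_s: 11.6
ee_pos: [0.4674, -0.3091, 0.2135]
eef_rot: [3.141, -0.0, -0.104]
force: [0.2, 0.3, -2.3]
grip_width: 0.0237
grip_force: 30.0
time_s: 12.3
ee_pos: [0.4671, -0.31, 0.3476]
eef_rot: [3.138, -0.006, -0.105]
force: [0.7, -0.4, -0.0]
grip_width: 0.0469
grip_force: 0.0
time_s: 12.8
ee_pos: [0.5411, -0.1066, 0.3419]
eef_rot: [-3.141, 0.002, -0.102]
force: [-0.2, -0.4, 0.1]
grip_width: 0.0471
grip_force: 0.0
time_s: 13.5
ee_pos: [0.6134, 0.0877, 0.3422]
eef_rot: [3.142, 0.002, -0.106]
force: [-0.2, 0.2, -0.2]
grip_width: 0.0468
grip_force: 0.0
[-0.05, -0.13, 0.18] [0.0, 0.002, -0.001] |d| 0.2
[-0.0, -0.0, 11.6] [0.0, 0.0, 0.0] |d| 11.6
[0.0, 0.0, -11.6] [0.0, 0.0, 0.0] |d| 11.6
[-9.71, 47.18, 0.0] [0.0, 0.0, 0.0] |d| 48.2
```

```bash
python3 -m jog '[[0,-0.1,4,0,0,0],[0,-0.1,8,0,0,0],[0,-0.1,11.4,0,0,0],[0,-0.1,11.9,0,0,0],[0,-0.1,11.9,0,0,0]]'; python3 -m jog '[[0,0,0,0,0,0],[0,0,0,0,0,0],[0,0,0,0,0,0],[0,0,0,0,0,0],[0,0,0,0,0,0]]' 0 30;python3 -m jog '[[0,0,-3,0,0,0],[0,0,-7,0,0,0],[0,0,-12,0,0,0],[0,0,-12,0,0,0]]'; python3 -m jog '[[-4.9,23.6,0,0,0,0],[-4.9,23.6,0,0,0,0],[-4.9,23.6,0,0,0,0],[-4.9,23.6,0,0,0,0],[-4.9,23.6,0,0,0,0]]';python3 -m jog '[[-4.9,23.6,0,0,0,0],[-4.9,23.6,0,0,0,0],[-4.9,23.6,0,0,0,0],[-4.9,23.6,0,0,0,0],[-4.9,23.6,0,0,0,0],[-4.9,23.6,0,0,0,0],[-4.9,23.6,0,0,0,0]]'; python3 - <<'E'
from h import *
plan([(.467,-.37,.16,-.105),(.467,-.37,.03,-.105)])
E
```

```text
time_s: 14.0
ee_pos: [0.6136, 0.0887, 0.2239]
eef_rot: [-3.141, 0.002, -0.107]
force: [-0.4, -0.5, 0.4]
grip_width: 0.0468
grip_force: 0.0
time_s: 14.5
ee_pos: [0.6138, 0.09, 0.225]
eef_rot: [-3.141, -0.001, -0.105]
force: [-2.6, -1.3, 7.2]
grip_width: 0.0238
grip_force: 30.0
time_s: 14.9
ee_pos: [0.6141, 0.0901, 0.351]
eef_rot: [-3.139, -0.01, -0.105]
force: [0.2, -0.0, -2.1]
grip_width: 0.0239
grip_force: 30.0
time_s: 15.4
ee_pos: [0.5389, -0.1416, 0.3431]
eef_rot: [-3.141, 0.002, -0.106]
force: [0.2, 0.1, -2.9]
grip_width: 0.0238
grip_force: 30.0
time_s: 16.1
ee_pos: [0.4663, -0.3695, 0.3428]
eef_rot: [-3.14, 0.002, -0.107]
force: [0.5, 0.6, -2.4]
grip_width: 0.0239
grip_force: 30.0
[0.08, 0.04, 0.23] [-0.001, 0.002, -0.002] |d| 0.3
[-0.0, -0.0, 13.0] [0.0, 0.0, 0.0] |d| 13.0
```

Place it, move out of the way and look from above.

```bash
python3 -m jog '[[0,0,5,0,0,0],[0,0,10,0,0,0],[0,0,12.5,0,0,0],[0,0,13.2,0,0,0],[0,0,13.2,0,0,0],[0,0,13.2,0,0,0]]'; python3 -m jog '[[0,0,0,0,0,0],[0,0,0,0,0,0],[0,0,0,0,0,0],[0,0,-5,0,0,0],[0,0,-10,0,0,0],[0,0,-15,0,0,0],[0,0,-20,0,0,0],[0,0,-20,0,0,0]]' 50; python3 -m jog '[[-18,-2,0,0,0,0],[-18,-2,0,0,0,0],[-18,-2,0,0,0,0],[-18,-2,0,0,0,0],[-18,-2,0,0,0,0]]'; python3 - <<'E'
from h import *
obs(); snap('top','t2',(130,110,450,270),2.5)
E
```

```text
time_s: 16.7
ee_pos: [0.4672, -0.368, 0.212]
eef_rot: [-3.141, 0.001, -0.104]
force: [-0.6, 0.3, -3.3]
grip_width: 0.024
grip_force: 30.0
time_s: 17.5
ee_pos: [0.4666, -0.3691, 0.4193]
eef_rot: [3.135, -0.009, -0.105]
force: [0.3, -0.1, -0.3]
grip_width: 0.0472
grip_force: 0.0
time_s: 18.0
ee_pos: [0.2874, -0.3297, 0.4121]
eef_rot: [3.141, 0.001, -0.107]
force: [0.3, -0.0, 0.5]
grip_width: 0.047
grip_force: 0.0
{'time_s': 18.0, 'qpos': [-0.9376, 0.0389, 1.8086, -0.0007, 1.2943, 0.7407], 'ee_pos': [0.2874, -0.3297, 0.4121], 'eef_rot': [3.1413, 0.0006, -0.1073], 'force': [0.3109, -0.0187, 0.5143], 'grip_width': 0.047, 'grip_force': 0.0}
```

View pics/t2.png

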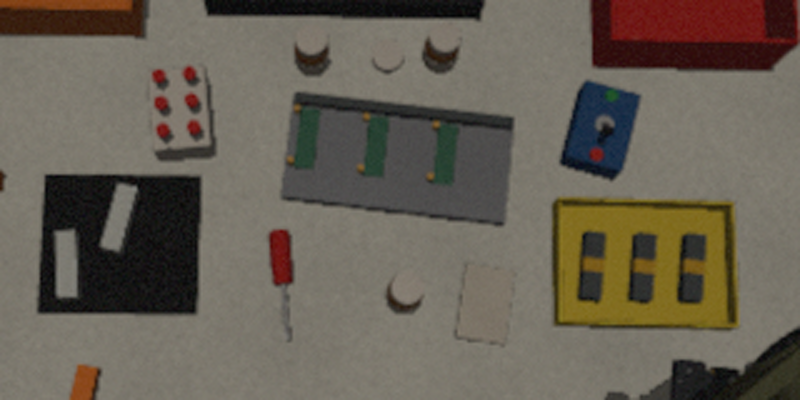

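```bash
python3 - <<'E'
from h import *
plan([(.42,0,.2,-.16),(.5143,.313,.16,-.21),(.5143,.313,.028,-.21)])
E
```

```text
[9.52, -34.23, 3.16] [0.001, -0.0, 0.053] |d| 35.7
[4.32, -32.4, 4.0] [0.0, -0.0, 0.05] |d| 32.9
[0.0, -0.0, 13.2] [0.0, 0.0, 0.0] |d| 13.2
```

```bash
python3 -m jog '[[9.5,-34.2,3.1,0,0,0.05],[9.5,-34.2,3.1,0,0,0.05],[9.5,-34.2,3.1,0,0,0.05],[9.5,-34.2,3.1,0,0,0.05],[9.5,-34.2,3.1,0,0,0.05],[9.5,-34.2,3.1,0,0,0.05],[9.5,-34.2,3.1,0,0,0.05],[9.5,-34.2,3.1,0,0,0.05]]'; python3 -m jog '[[4.3,-32.4,4,0,0,0.05],[4.3,-32.4,4,0,0,0.05],[4.3,-32.4,4,0,0,0.05],[4.3,-32.4,4,0,0,0.05],[4.3,-32.4,4,0,0,0.05],[4.3,-32.4,4,0,0,0.05],[4.3,-32.4,4,0,0,0.05],[4.3,-32.4,4,0,0,0.05]]'; python3 - <<'E'
from h import *
plan([(.5143,.313,.16,-.21),(.5143,.313,.028,-.21)])
E
```

```text
time_s: 18.85
ee_pos: [0.4217, 0.0041, 0.3802]
eef_rot: [-3.141, 0.002, -0.15]
force: [0.1, -0.9, 0.5]
grip_width: 0.0472
grip_force: 0.0
time_s: 19.65
ee_pos: [0.5132, 0.3163, 0.3391]
eef_rot: [3.141, 0.002, -0.202]
force: [0.0, 0.1, 0.7]
grip_width: 0.0469
grip_force: 0.0
[0.17, 0.3, -0.13] [0.0, 0.002, 0.008] |d| 0.4
[0.0, -0.0, 13.2] [0.0, 0.0, 0.0] |d| 13.2
```

```bash
python3 -m jog '[[0.2,0.3,4,0,0,0.008],[0.2,0.3,8,0,0,0.008],[0.2,0.3,12.5,0,0,0.008],[0.2,0.3,13.2,0,0,0.008],[0.2,0.3,13.2,0,0,0.008]]'; python3 -m jog '[[0,0,0,0,0,0],[0,0,0,0,0,0],[0,0,0,0,0,0],[0,0,0,0,0,0],[0,0,0,0,0,0]]' 0 30;python3 -m jog '[[0,0,-3,0,0,0],[0,0,-7,0,0,0],[0,0,-12,0,0,0],[0,0,-12,0,0,0]]'; python3 - <<'E'
from h import *
plan([(*plate(0.0,.024),.16,-.105),(*plate(0,.024),.05,-.105)])
snap('side','s3',(180,150,330,350),3)
E
```

```text
time_s: 20.15
ee_pos: [0.5142, 0.3096, 0.2086]
eef_rot: [3.141, 0.002, -0.214]
force: [0.3, -0.3, 1.1]
grip_width: 0.0471
grip_force: 0.0
time_s: 20.65
ee_pos: [0.5143, 0.3106, 0.211]
eef_rot: [-3.138, -0.002, -0.213]
force: [0.6, 4.0, 8.2]
grip_width: 0.0236
grip_force: 30.0
time_s: 21.05
ee_pos: [0.5145, 0.3102, 0.3362]
eef_rot: [-3.135, -0.007, -0.213]
force: [1.4, 0.0, -3.9]
grip_width: 0.0236
grip_force: 30.0
[14.46, 28.0, -0.51] [-0.007, -0.008, -0.108] |d| 31.5
[-0.0, -0.0, 11.0] [0.0, 0.0, 0.0] |d| 11.0
```

View pics/s3.png

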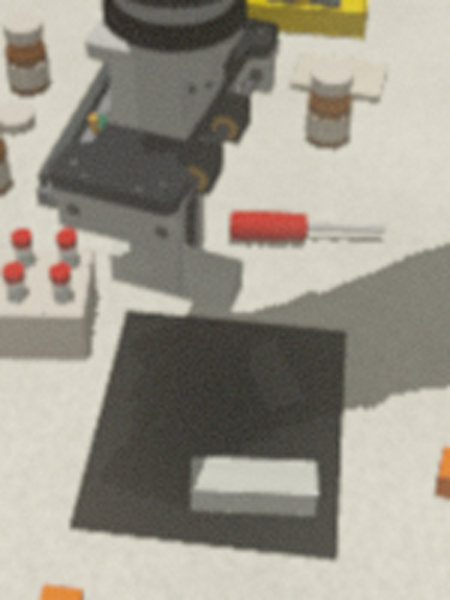

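```bash
python3 -m jog '[[14.4,28,-0.5,-0.007,-0.008,-0.108],[14.4,28,-0.5,-0.007,-0.008,-0.108],[14.4,28,-0.5,-0.007,-0.008,-0.108],[14.4,28,-0.5,-0.007,-0.008,-0.108],[14.4,28,-0.5,-0.007,-0.008,-0.108],[14.4,28,-0.5,-0.007,-0.008,-0.108],[14.4,28,-0.5,-0.007,-0.008,-0.108],[14.4,28,-0.5,-0.007,-0.008,-0.108]]'; python3 -m jog '[[0,0,0,0,0,0]]'; python3 - <<'E'
from h import *
plan([(*plate(0.0,.024),.16,-.105),(*plate(0,.024),.05,-.105)])
E
```

```text
time_s: 21.9
ee_pos: [0.5956, 0.0038, 0.3319]
eef_rot: [3.135, 0.012, -0.108]
force: [-0.4, 0.5, -3.6]
grip_width: 0.0238
grip_force: 30.0
time_s: 22.0
ee_pos: [0.5952, 0.0064, 0.3325]
eef_rot: [3.136, 0.012, -0.105]
force: [-0.3, 0.4, -3.7]
grip_width: 0.024
grip_force: 30.0
[0.13, 0.04, -0.79] [0.006, 0.012, -0.0] |d| 0.8
[-0.0, -0.0, 11.0] [0.0, 0.0, 0.0] |d| 11.0
```

```bash
python3 -m jog '[[0.1,0,4,0.006,0.012,0],[0.1,0,8,0.006,0.012,0],[0.1,0,9.5,0.006,0.012,0],[0.1,0,10,0.006,0.012,0],[0.1,0,10,0.006,0.012,0],[0.1,0,10,0.006,0.012,0]]'; python3 -m jog '[[0,0,0.2,0,0,0],[0,0,0.4,0,0,0],[0,0,0.4,0,0,0],[0,0,0.4,0,0,0]]'; python3 - <<'E'
from h import *
obs();snap('side','s4',(180,140,280,240),6)
snap('top','t4',(270,140,350,200),7)
E
```

```text
time_s: 22.6
ee_pos: [0.596, 0.0055, 0.2355]
eef_rot: [-3.142, -0.005, -0.105]
force: [-0.7, 0.2, -3.6]
grip_width: 0.0236
grip_force: 30.0
time_s: 23.0
ee_pos: [0.5956, 0.0051, 0.2298]
eef_rot: [3.142, -0.003, -0.105]
force: [-0.3, -0.8, -4.7]
grip_width: 0.0237
grip_force: 30.0
{'time_s': 23.0, 'qpos': [-0.0528, 0.5916, 1.5382, -0.0002, 1.0089, 1.6234], 'ee_pos': [0.5956, 0.0051, 0.2298], 'eef_rot': [3.1415, -0.0028, -0.1053], 'force': [-0.3072, -0.7934, -4.7217], 'grip_width': 0.0237, 'grip_force': 29.9929}
```

View pics/s4.png

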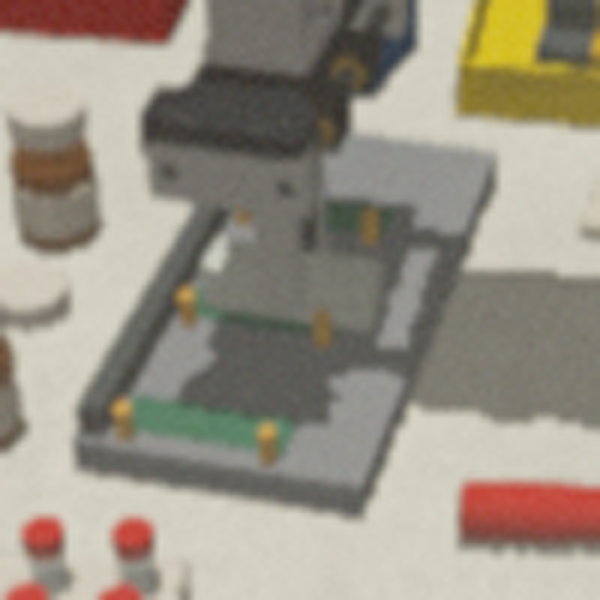

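The block is over the middle bay between the pins at (187,305) and (322,328), short of the rail. I'll lower it and slide it to the rail.

```bash
python3 -m jog '[[0,0,0.1,0,0,0],[0,0,0.25,0,0,0],[0,0,0.25,0,0,0]]' - 20; python3 -m jog '[[0.2,0,0,0,0,0],[0.4,0,0,0,0,0],[0.6,0,0,0,0,0],[0.6,0,0,0,0,0]]'; python3 -m jog '[[0.1,0,0,0,0,0],[0.2,0,0,0,0,0],[0.2,0,0,0,0,0]]'; python3 -m jog '[[0.1,0,0,0,0,0],[0.2,0,0,0,0,0],[0.2,0,0,0,0,0]]'
```

```text
time_s: 23.4
ee_pos: [0.5956, 0.0052, 0.2271]
eef_rot: [3.142, -0.003, -0.105]
force: [-0.7, 0.2, -4.0]
grip_width: 0.0237
grip_force: 20.0
time_s: 23.8
ee_pos: [0.6017, 0.0045, 0.2272]
eef_rot: [3.142, -0.003, -0.105]
force: [0.3, 0.6, -3.8]
grip_width: 0.0239
grip_force: 20.0
time_s: 24.1
ee_pos: [0.6036, 0.0043, 0.2272]
eef_rot: [3.142, -0.003, -0.105]
force: [0.5, 0.3, -4.3]
grip_width: 0.0236
grip_force: 20.0
time_s: 24.4
ee_pos: [0.6056, 0.0041, 0.2272]
eef_rot: [3.142, -0.003, -0.105]
force: [-0.7, -0.3, -4.3]
grip_width: 0.0237
grip_force: 20.0
```

```bash
python3 -m jog '[[0,0,0.1,0,0,0],[0,0,0.15,0,0,0],[0,0,0.15,0,0,0]]'; python3 -m jog '[[0.1,0,0,0,0,0],[0.2,0,0,0,0,0],[0.2,0,0,0,0,0]]';  python3 -m jog '[[0.1,0,0,0,0,0],[0.2,0,0,0,0,0],[0.2,0,0,0,0,0]]'
```

```text
time_s: 24.7
ee_pos: [0.6055, 0.0041, 0.227]
eef_rot: [3.142, -0.003, -0.105]
force: [-6.6, -0.0, 9.7]
grip_width: 0.0237
grip_force: 20.0
time_s: 25.0
ee_pos: [0.6073, 0.004, 0.227]
eef_rot: [3.141, -0.002, -0.105]
force: [-10.9, -0.0, 13.6]
grip_width: 0.0238
grip_force: 20.0
time_s: 25.3
ee_pos: [0.6088, 0.0039, 0.2269]
eef_rot: [3.141, 0.001, -0.105]
force: [-19.5, 0.9, 18.3]
grip_width: 0.0241
grip_force: 20.0
```

```bash
python3 -m jog '[[0,0,-0.1,0,0,0],[0,0,-0.15,0,0,0],[0,0,-0.15,0,0,0]]'; python3 -m jog '[[0.1,0,0,0,0,0],[0.1,0,0,0,0,0]]';  python3 -m jog '[[0.1,0,0,0,0,0],[0.1,0,0,0,0,0]]'
```

```text
time_s: 25.6
ee_pos: [0.6087, 0.0039, 0.2269]
eef_rot: [3.141, 0.001, -0.105]
force: [-9.5, 0.8, 1.9]
grip_width: 0.0239
grip_force: 20.0
time_s: 25.8
ee_pos: [0.6094, 0.0039, 0.227]
eef_rot: [3.141, 0.004, -0.105]
force: [-18.3, 1.7, 7.6]
grip_width: 0.024
grip_force: 20.0
time_s: 26.0
ee_pos: [0.6101, 0.0038, 0.2269]
eef_rot: [3.141, 0.005, -0.105]
force: [-21.6, 1.3, 10.8]
grip_width: 0.0241
grip_force: 20.0
```

```bash
python3 -m jog '[[-0.08,0,-0.05,0,0,0],[-0.08,0,-0.05,0,0,0]]'; python3 -m jog '[[0,-0.1,0,0,0,0],[0,-0.2,0,0,0,0],[0,-0.2,0,0,0,0]]';  python3 -m jog '[[0,-0.1,0,0,0,0],[0,-0.2,0,0,0,0],[0,-0.2,0,0,0,0]]'; python3 -m jog '[[0,-0.1,0,0,0,0],[0,-0.1,0,0,0,0]]'
```

```text
time_s: 26.2
ee_pos: [0.6096, 0.0038, 0.2269]
eef_rot: [3.141, 0.003, -0.105]
force: [-13.4, 1.1, 0.5]
grip_width: 0.0233
grip_force: 20.0
time_s: 26.5
ee_pos: [0.6098, 0.0047, 0.2269]
eef_rot: [3.139, 0.003, -0.106]
force: [-14.9, -9.0, 1.2]
grip_width: 0.0235
grip_force: 20.1
time_s: 26.8
ee_pos: [0.61, 0.0064, 0.227]
eef_rot: [3.139, 0.003, -0.106]
force: [-15.8, -11.1, 1.4]
grip_width: 0.0238
grip_force: 20.1
time_s: 27.0
ee_pos: [0.6101, 0.0074, 0.2269]
eef_rot: [3.139, 0.004, -0.106]
force: [-15.0, -10.9, 2.2]
grip_width: 0.0237
grip_force: 20.1
```

```bash
python3 -m jog '[[0,-0.1,0,0,0,0],[0,-0.1,0,0,0,0]]'; python3 -m jog '[[0,-0.1,0,0,0,0],[0,-0.1,0,0,0,0]]'; python3 -m jog '[[0,-0.1,0,0,0,0],[0,-0.1,0,0,0,0]]'
```

```text
time_s: 27.2
ee_pos: [0.6102, 0.0083, 0.2269]
eef_rot: [3.139, 0.004, -0.106]
force: [-15.4, -11.5, 1.5]
grip_width: 0.0238
grip_force: 20.1
time_s: 27.4
ee_pos: [0.6103, 0.009, 0.2269]
eef_rot: [3.138, 0.004, -0.106]
force: [-16.0, -15.2, 2.8]
grip_width: 0.024
grip_force: 20.0
time_s: 27.6
ee_pos: [0.6103, 0.0094, 0.2269]
eef_rot: [3.137, 0.004, -0.106]
force: [-16.9, -20.3, 3.2]
grip_width: 0.0239
grip_force: 20.0
```

```bash
python3 -m jog '[[0,-0.1,0,0,0,0],[0,-0.15,0,0,0,0],[0,-0.15,0,0,0,0]]'; python3 -m jog '[[-0.1,0.1,0,0,0,0],[-0.15,0.15,0,0,0,0],[-0.15,0.15,0,0,0,0]]';  python3 -m jog '[[0,0,0,0,0,0],[0,0,0,0,0,0],[0,0,0,0,0,0],[0,0,-4,0,0,0],[0,0,-8,0,0,0],[0,0,-12,0,0,0],[0,0,-12,0,0,0]]' 45; python3 - <<'E'
from h import *
plan([(.55,.2,.2,-.0),(.4574,.3729,.16,.097),(.4574,.3729,.028,.097)])
E
```

```text
time_s: 27.9
ee_pos: [0.6105, 0.0099, 0.227]
eef_rot: [3.135, 0.004, -0.106]
force: [-17.2, -29.6, 3.8]
grip_width: 0.0235
grip_force: 20.0
time_s: 28.2
ee_pos: [0.6095, 0.0095, 0.227]
eef_rot: [3.137, -0.0, -0.106]
force: [-4.1, -19.7, -5.9]
grip_width: 0.0237
grip_force: 20.0
time_s: 28.9
ee_pos: [0.6101, 0.012, 0.354]
eef_rot: [-3.141, -0.012, -0.105]
force: [0.1, -0.0, 0.3]
grip_width: 0.0424
grip_force: 0.0
[-7.91, -18.07, -2.73] [-0.0, -0.012, -0.105] |d| 19.9
[-9.26, -17.29, 4.0] [0.0, 0.0, -0.097] |d| 20.0
[0.0, -0.0, 13.2] [0.0, 0.0, 0.0] |d| 13.2
```

```bash
python3 -m jog '[[-7.9,-18,-2.7,0,0,-0.1],[-7.9,-18,-2.7,0,0,-0.1],[-7.9,-18,-2.7,0,0,-0.1],[-7.9,-18,-2.7,0,0,-0.1],[-7.9,-18,-2.7,0,0,-0.1]]'; python3 -m jog '[[-9.3,-17.3,0,0,0,-0.097],[-9.3,-17.3,0,0,0,-0.097],[-9.3,-17.3,0,0,0,-0.097],[-9.3,-17.3,0,0,0,-0.097],[-9.3,-17.3,0,0,0,-0.097],[-9.3,-17.3,0,0,0,-0.097]]'; python3 - <<'E'
from h import *
obs()
snap('top','t5'); im=load('t5')['img']
a=cv2.resize(im[135:210,235:345],None,fx=5,fy=5,interpolation=cv2.INTER_CUBIC)
b=cv2.resize(load('t5')['img'][175:245,140:220],None,fx=5,fy=5,interpolation=cv2.INTER_CUBIC)
o=np.zeros((600,800,3),np.uint8); o[:375,:550]=cv2.convertScaleAbs(a,alpha=1.5); 
s=ctrl.camera('side')['img'][180:350,180:310]; s=cv2.resize(s,None,fx=1.9,fy=1.3); o[375:375+s.shape[0],:s.shape[1]]=s
o[375:600,300:650]=b[:225]
cv2.imwrite('pics/m5.png',o)
E
```

```text
time_s: 29.4
ee_pos: [0.5482, 0.2038, 0.3753]
eef_rot: [-3.141, -0.004, 0.0]
force: [-0.2, -1.1, -0.1]
grip_width: 0.0422
grip_force: 0.0
time_s: 30.0
ee_pos: [0.4576, 0.3729, 0.3737]
eef_rot: [3.141, -0.002, 0.093]
force: [-0.1, 0.4, -0.5]
grip_width: 0.0425
grip_force: 0.0
{'time_s': 30.0, 'qpos': [0.6219, 0.4144, 1.4395, -0.0021, 1.286, 2.0998], 'ee_pos': [0.4576, 0.3729, 0.3737], 'eef_rot': [3.1407, -0.0024, 0.0935], 'force': [-0.0531, 0.4033, -0.5492], 'grip_width': 0.0425, 'grip_force': 0.0}Traceback (most recent call last):
  File "<stdin>", line 8, in <module>
ValueError: could not broadcast input array from shape (225,400,3) into shape (225,350,3)
```

```bash
python3 - <<'E'
from h import *
im=load('t5')['img']
a=cv2.resize(im[140:205,235:345],None,fx=5,fy=5,interpolation=cv2.INTER_CUBIC)
o=np.zeros((590,800,3),np.uint8); o[:325,:550]=cv2.convertScaleAbs(a,alpha=1.5)
s=cv2.resize(ctrl.camera('side')['img'][230:350,180:310],None,fx=2,fy=2); o[340:340+s.shape[0],:s.shape[1]]=s
cv2.imwrite('pics/m5.png',o)
E
```

```text
(no output)
```

View pics/m5.png

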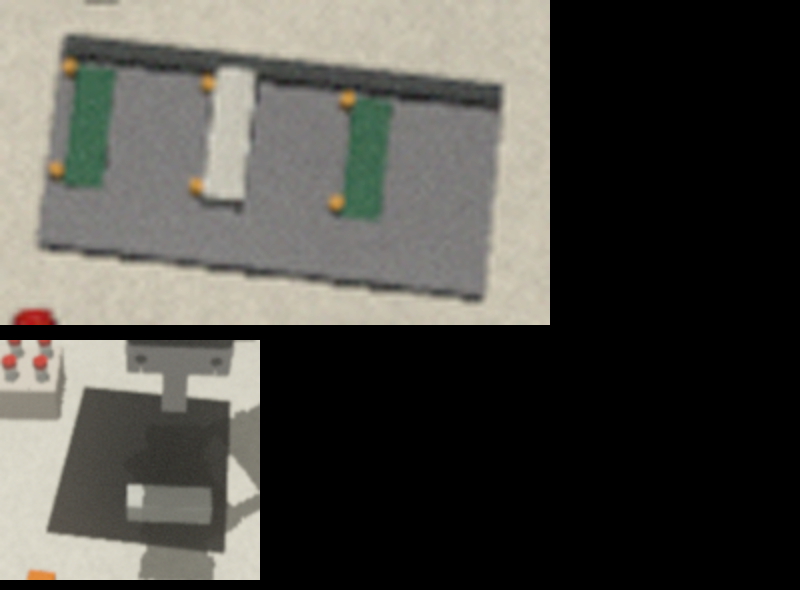

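The block is seated against the rail and both pins at (208,83) and (195,187). The other fresh block is where it was, so I'll grasp it.

```bash
python3 -m jog '[[0,0,4,0,0,0],[0,0,8,0,0,0],[0,0,12,0,0,0],[0,0,15.5,0,0,0],[0,0,16.4,0,0,0],[0,0,16.4,0,0,0]]'; python3 -m jog '[[0,0,0,0,0,0],[0,0,0,0,0,0],[0,0,0,0,0,0],[0,0,0,0,0,0],[0,0,0,0,0,0]]' 0 30;python3 -m jog '[[0,0,-3,0,0,0],[0,0,-7,0,0,0],[0,0,-12,0,0,0],[0,0,-12,0,0,0]]'; python3 - <<'E'
from h import *
plan([(.55,.2,.16,0),(*plate(0.0,.108),.16,-.106),(*plate(0,.108),.05,-.106)])
E
```

```text
time_s: 30.75
ee_pos: [0.4588, 0.3717, 0.2097]
eef_rot: [3.14, -0.001, 0.091]
force: [-0.6, 0.5, 0.7]
grip_width: 0.0424
grip_force: 0.0
time_s: 31.25
ee_pos: [0.4586, 0.3726, 0.2118]
eef_rot: [-3.141, -0.005, 0.092]
force: [-1.2, -0.9, 7.9]
grip_width: 0.0239
grip_force: 30.0
time_s: 31.65
ee_pos: [0.4584, 0.3729, 0.3374]
eef_rot: [-3.137, -0.012, 0.092]
force: [-0.0, 0.6, -3.2]
grip_width: 0.024
grip_force: 30.0
[7.54, 18.06, -0.3] [-0.005, -0.012, 0.092] |d| 19.6
[5.52, 11.06, 0.0] [0.0, -0.0, 0.106] |d| 12.4
[0.0, -0.0, 11.0] [0.0, 0.0, 0.0] |d| 11.0
```

```bash
python3 -m jog '[[7.5,18,-1,0,0,0.092],[7.5,18,-1,0,0,0.092],[7.5,18,-1,0,0,0.092],[7.5,18,-1,0,0,0.092],[7.5,18,-1,0,0,0.092]]'; python3 -m jog '[[5.5,11,0,0,0,0.106],[5.5,11,0,0,0,0.106],[5.5,11,0,0,0,0.106],[5.5,11,0,0,0,0.106],[5.5,11,0,0,0,0.106]]'; python3 - <<'E'
from h import *
plan([(*plate(0.0,.108),.16,-.106),(*plate(0,.108),.052,-.106)])
E
```

```text
time_s: 32.15
ee_pos: [0.5509, 0.1958, 0.3401]
eef_rot: [3.14, -0.003, -0.005]
force: [-0.4, 1.3, -2.7]
grip_width: 0.0234
grip_force: 30.0
time_s: 32.65
ee_pos: [0.6039, 0.0904, 0.3399]
eef_rot: [3.141, -0.001, -0.107]
force: [-0.4, 0.2, -3.6]
grip_width: 0.0237
grip_force: 30.0
[0.14, 0.08, -0.05] [0.0, -0.001, -0.001] |d| 0.2
[0.0, -0.0, 10.8] [0.0, 0.0, 0.0] |d| 10.8
```

```bash
python3 -m jog '[[0.1,0.1,4,0,0,0],[0.1,0.1,8,0,0,0],[0.1,0.1,10,0,0,0],[0.1,0.1,10.8,0,0,0],[0.1,0.1,11,0,0,0],[0.1,0.1,11,0,0,0]]' - 20; python3 -m jog '[[0.3,0,0,0,0,0],[0.6,0,0,0,0,0],[0.8,0,0,0,0,0],[0.8,0,0,0,0,0]]'; python3 -m jog '[[0,0,0.05,0,0,0],[0,0,0.1,0,0,0],[0,0,0.1,0,0,0]]';  python3 -m jog '[[0,0,0.1,0,0,0],[0,0,0.1,0,0,0]]'
```

```text
time_s: 33.25
ee_pos: [0.6054, 0.0896, 0.2318]
eef_rot: [-3.141, -0.004, -0.105]
force: [-0.2, -0.6, -3.7]
grip_width: 0.0241
grip_force: 20.0
time_s: 33.65
ee_pos: [0.6135, 0.088, 0.231]
eef_rot: [-3.142, -0.003, -0.106]
force: [-0.2, -0.6, -3.9]
grip_width: 0.0238
grip_force: 20.0
time_s: 33.95
ee_pos: [0.6132, 0.0882, 0.2296]
eef_rot: [3.141, -0.002, -0.106]
force: [-0.8, 0.5, -3.6]
grip_width: 0.0236
grip_force: 20.0
time_s: 34.15
ee_pos: [0.6132, 0.0881, 0.2286]
eef_rot: [3.141, -0.002, -0.106]
force: [-0.2, -0.6, -4.0]
grip_width: 0.024
grip_force: 20.0
```

```bash
python3 -m jog '[[0,0,0.05,0,0,0],[0,0,0.05,0,0,0]]'; python3 -m jog '[[0.1,0,0,0,0,0],[0.2,0,0,0,0,0],[0.2,0,0,0,0,0]]'; python3 -m jog '[[0.1,0,0,0,0,0],[0.2,0,0,0,0,0],[0.2,0,0,0,0,0]]'; python3 -m jog '[[0.1,0,0,0,0,0],[0.1,0,0,0,0,0]]'
```

```text
time_s: 34.35
ee_pos: [0.6132, 0.0881, 0.2281]
eef_rot: [3.141, -0.003, -0.106]
force: [-0.0, 0.0, -3.7]
grip_width: 0.024
grip_force: 20.0
time_s: 34.65
ee_pos: [0.6154, 0.0879, 0.2282]
eef_rot: [3.142, -0.003, -0.106]
force: [0.6, -0.3, -3.7]
grip_width: 0.024
grip_force: 20.0
time_s: 34.95
ee_pos: [0.6173, 0.0877, 0.2282]
eef_rot: [3.142, -0.003, -0.106]
force: [0.4, 0.5, -2.6]
grip_width: 0.0238
grip_force: 20.0
time_s: 35.15
ee_pos: [0.6181, 0.0876, 0.2281]
eef_rot: [3.141, -0.001, -0.106]
force: [-4.1, 0.0, -2.3]
grip_width: 0.0235
grip_force: 20.0
```

```bash
python3 -m jog '[[0.1,0,0.03,0,0,0],[0.1,0,0.03,0,0,0]]'; python3 -m jog '[[0.1,0,0,0,0,0],[0.1,0,0,0,0,0]]'; python3 -m jog '[[-0.05,-0.1,0,0,0,0],[-0.05,-0.2,0,0,0,0],[-0.05,-0.2,0,0,0,0]]'; python3 -m jog '[[0,-0.1,0,0,0,0],[0,-0.2,0,0,0,0],[0,-0.2,0,0,0,0]]';  python3 -m jog '[[0,-0.1,0,0,0,0],[0,-0.1,0,0,0,0]]'
```

```text
time_s: 35.35
ee_pos: [0.6186, 0.0876, 0.2279]
eef_rot: [3.141, 0.001, -0.106]
force: [-13.0, 0.2, 4.8]
grip_width: 0.0243
grip_force: 20.0
time_s: 35.55
ee_pos: [0.6193, 0.0876, 0.2279]
eef_rot: [3.141, 0.003, -0.106]
force: [-18.4, 0.3, 8.5]
grip_width: 0.0239
grip_force: 20.0
time_s: 35.85
ee_pos: [0.6191, 0.0885, 0.2279]
eef_rot: [3.139, 0.002, -0.107]
force: [-15.9, -9.9, 8.4]
grip_width: 0.0238
grip_force: 20.0
time_s: 36.15
ee_pos: [0.6194, 0.0898, 0.2279]
eef_rot: [3.138, 0.002, -0.107]
force: [-17.9, -15.7, 8.6]
grip_width: 0.0237
grip_force: 20.1
time_s: 36.35
ee_pos: [0.6195, 0.0907, 0.2279]
eef_rot: [3.137, 0.002, -0.107]
force: [-17.1, -16.6, 8.8]
grip_width: 0.024
grip_force: 20.1
```

```bash
python3 -m jog '[[0,-0.1,-0.05,0,0,0],[0,-0.1,-0.05,0,0,0]]'; python3 -m jog '[[0,-0.1,0,0,0,0],[0,-0.1,0,0,0,0]]'; python3 -m jog '[[0,-0.1,0,0,0,0],[0,-0.1,0,0,0,0]]'; python3 -m jog '[[0,-0.1,0,0,0,0],[0,-0.1,0,0,0,0]]'
```

```text
time_s: 36.55
ee_pos: [0.6196, 0.0922, 0.228]
eef_rot: [3.138, 0.002, -0.107]
force: [-14.5, -11.6, 3.4]
grip_width: 0.0238
grip_force: 20.0
time_s: 36.75
ee_pos: [0.6197, 0.0926, 0.228]
eef_rot: [3.137, 0.002, -0.107]
force: [-15.0, -17.2, 4.3]
grip_width: 0.0241
grip_force: 20.0
time_s: 36.95
ee_pos: [0.6198, 0.093, 0.228]
eef_rot: [3.136, 0.003, -0.107]
force: [-17.1, -22.0, 6.4]
grip_width: 0.0239
grip_force: 20.0
time_s: 37.15
ee_pos: [0.6199, 0.0934, 0.228]
eef_rot: [3.135, 0.003, -0.107]
force: [-18.4, -27.1, 6.8]
grip_width: 0.024
grip_force: 20.0
```

Firm on the pins. Relax, release, then retreat to the waiting area by the tray and look.

```bash
python3 -m jog '[[-0.1,0.1,0,0,0,0],[-0.15,0.15,0,0,0,0],[-0.15,0.15,0,0,0,0]]';  python3 -m jog '[[0,0,0,0,0,0],[0,0,0,0,0,0],[0,0,0,0,0,0],[0,0,-4,0,0,0],[0,0,-8,0,0,0],[0,0,-13,0,0,0],[0,0,-18,0,0,0],[0,0,-18,0,0,0]]' 45; python3 -m jog '[[-17,17,0,0,0,0],[-17,17,0,0,0,0],[-17,17,0,0,0,0],[-17,17,0,0,0,0],[-17,17,0,0,0,0]]';  python3 -m jog '[[-5,20,0,0,0,0],[-5,20,0,0,0,0],[-5,20,0,0,0,0],[-5,20,0,0,0,0],[-5,20,0,0,0,0],[-5,20,0,0,0,0]]';python3 - <<'E'
from h import *
plan([(*box(-.04),.2,BTH),(*box(-.04),.087,BTH)])
snap('top','t6'); im=load('t6')['img']
a=cv2.resize(im[140:205,235:395],None,fx=5,fy=5,interpolation=cv2.INTER_CUBIC)
cv2.imwrite('pics/t6a.png',cv2.convertScaleAbs(a,alpha=1.5))
E
```

```text
time_s: 37.45
ee_pos: [0.6189, 0.0929, 0.228]
eef_rot: [3.137, -0.001, -0.107]
force: [-3.4, -18.0, -3.4]
grip_width: 0.0234
grip_force: 20.0
time_s: 38.25
ee_pos: [0.6184, 0.0955, 0.4165]
eef_rot: [-3.139, -0.015, -0.106]
force: [0.5, -0.3, -0.8]
grip_width: 0.0426
grip_force: 0.0
time_s: 38.75
ee_pos: [0.4295, -0.0567, 0.4078]
eef_rot: [3.141, -0.003, -0.106]
force: [1.5, -0.6, 0.3]
grip_width: 0.0423
grip_force: 0.0
time_s: 39.35
ee_pos: [0.3602, -0.2501, 0.4077]
eef_rot: [-3.142, -0.003, -0.109]
force: [0.3, -0.0, 0.0]
grip_width: 0.0423
grip_force: 0.0
[23.34, -2.41, 2.79] [-0.0, -0.003, 0.18] |d| 23.6
[0.0, -0.0, 11.3] [0.0, 0.0, 0.0] |d| 11.3
```

View pics/t6a.png

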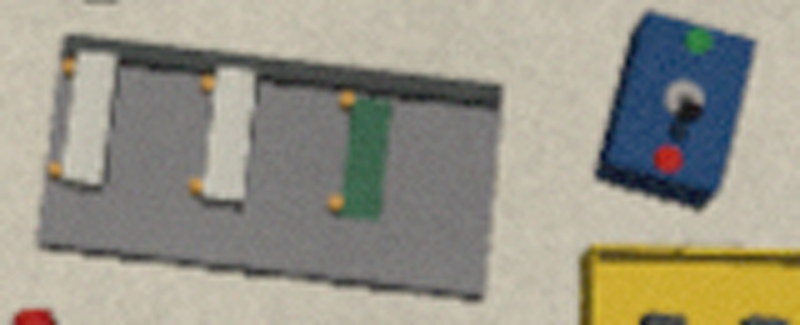

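```bash
python3 - <<'E'
from h import *
c=load('t6'); im=c['img']; x0,y0=235,135
g=cv2.resize(cv2.cvtColor(im,cv2.COLOR_BGR2GRAY)[y0:210,x0:345],None,fx=8,fy=8,interpolation=cv2.INTER_CUBIC)
hsv=cv2.resize(cv2.cvtColor(im,cv2.COLOR_BGR2HSV)[y0:210,x0:345],None,fx=8,fy=8)
m=((g>115)&(hsv[...,1]<90)).astype(np.uint8)
n,l,s,_=cv2.connectedComponentsWithStats(m)
for i in range(1,n):
    if not 5000<s[i,4]<40000: continue
    ys,xs=np.nonzero(l==i)
    w=np.array([px2w(c,x0+(u+.5)/8-.5,y0+(v+.5)/8-.5,.044)[:2] for u,v in zip(xs[::7],ys[::7])])
    p=(w-PT)@rot(PTH); e,V=np.linalg.eigh(np.cov(p.T)); a=V[:,1]*np.sign(V[0,1])
    r=cv2.minAreaRect((p*1000).astype(np.float32))
    print(s[i],p.mean(0).round(4),'ang',np.arctan2(a[1],a[0]).round(4),r)
c0=load('top0')
E
```

```text
[  102   127    78   204 10736] [0.0105 0.1123] ang -0.0069 ((10.811962127685547, 111.99549865722656), (22.00735855102539, 77.45181274414062), 89.10414123535156)
[  324   152    80   204 11023] [0.01  0.028] ang 0.0074 ((10.80051040649414, 27.940223693847656), (22.855615615844727, 78.16181182861328), 89.92537689208984)
```

```bash
python3 -m jog '[[23.3,-2.4,2.8,0,0,0.18],[23.3,-2.4,2.8,0,0,0.18],[23.3,-2.4,2.8,0,0,0.18],[23.3,-2.4,2.8,0,0,0.18],[23.3,-2.4,2.8,0,0,0.18],[23.3,-2.4,2.8,0,0,0.18],[23.3,-2.4,2.8,0,0,0.18],[23.3,-2.4,2.8,0,0,0.18]]' 0; python3 - <<'E'
from h import *
plan([(*box(-.04),.2,BTH),(*box(-.04),.087,BTH),(*box(0),.087,BTH)])
E
```

```text
time_s: 40.2
ee_pos: [0.5945, -0.2492, 0.381]
eef_rot: [-3.141, -0.003, -0.285]
force: [-0.1, 0.1, 0.1]
grip_width: 0.0008
grip_force: 0.0
[0.11, 0.21, 0.06] [-0.0, -0.003, 0.003] |d| 0.2
[0.0, -0.0, 11.3] [0.0, 0.0, 0.0] |d| 11.3
[4.0, -0.0, -0.0] [0.0, 0.0, 0.0] |d| 4.0
```

```bash
python3 -m jog '[[0,0.2,4,0,0,0],[0,0.2,8,0,0,0],[0,0.2,11.4,0,0,0],[0,0.2,11.4,0,0,0],[0,0.2,11.4,0,0,0]]'; python3 -m jog '[[0.7,0,0,0,0,0],[1.4,0,0,0,0,0],[2.1,0,0,0,0,0],[2.8,0,0,0,0,0],[3.4,0,0,0,0,0],[3.8,0,0,0,0,0],[4.1,0,0,0,0,0],[4.1,0,0,0,0,0]]'; python3 -m jog '[[-2,0,0,0,0,0],[-2,0,-4,0,0,0],[-2,0,-9,0,0,0],[-2,0,-14,0,0,0],[-2,0,-19,0,0,0],[-2,0,-20,0,0,0]]'; python3 -m jog '[[-18,0,0,0,0,0],[-18,0,0,0,0,0],[-18,0,0,0,0,0],[-18,0,0,0,0,0],[-18,0,0,0,0,0],[-18,0,0,0,0,0]]'; python3 - <<'E'
from h import *
c=snap('top','t7'); a=cv2.resize(c['img'][90:260,140:440],None,fx=2.5,fy=2.5,interpolation=cv2.INTER_CUBIC)
cv2.imwrite('pics/t7.png',cv2.convertScaleAbs(a,alpha=1.4))
E
```

```text
time_s: 40.7
ee_pos: [0.5944, -0.2523, 0.2683]
eef_rot: [-3.141, -0.004, -0.286]
force: [-0.4, 0.1, 0.5]
grip_width: 0.0009
grip_force: 0.0
time_s: 41.5
ee_pos: [0.6331, -0.2636, 0.2657]
eef_rot: [-3.14, 0.006, -0.286]
force: [-21.9, 7.6, 9.7]
grip_width: 0.0001
grip_force: 12.5
time_s: 42.1
ee_pos: [0.6137, -0.2578, 0.4736]
eef_rot: [3.14, -0.012, -0.286]
force: [-0.4, 0.0, 0.7]
grip_width: 0.0006
grip_force: 0.0
time_s: 42.7
ee_pos: [0.4416, -0.2074, 0.4663]
eef_rot: [-3.141, -0.003, -0.286]
force: [0.5, 0.8, 0.7]
grip_width: 0.0008
grip_force: 0.0
```

View pics/t7.png

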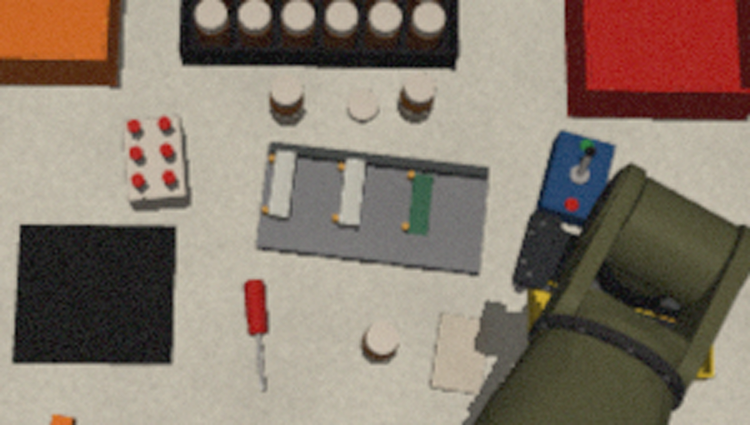

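The toggle leans to green (ball at (588,152)), and both fresh blocks sit against their pins and the rail at (283,183) and (350,192). The bystanders have not moved, so I'm handing in.

```bash
python3 - <<'E'
from h import *
print(ctrl.hand_in())
E
```

```text
the job is handed in; nothing more can be done
None
```

The job is handed in (no verdict came back): all three tested blocks are in the tray, both fresh blocks measured home in the middle and left bays, the toggle is back on green, and the bystanders look unmoved in the last picture.

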